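# Hook the pushed-back parts bin forward to the front of its rack

## Task

One of the two parts bins has been pushed too far back in the bin rack. Pick up the bin hook by its handle, reach in and drop its blade behind that bin's front lip, and drag the bin forward along the shelf until its lip is flush with the front edge of the rack, level with its neighbour. Then stand the hook back on the worktop, clear of the rack and bins; do not touch the bins with the gripper, and leave the other bin and the things around alone.

Things in the scene. Friction and masses are not known exactly. Their poses are not given: they have to be found in the camera images.
- bin_a: open-front plastic parts bin with white bits, 206 (x) x 150 (y) x 112 mm, 0.3 to 0.6 kg, loose on the shelf board in one bay; origin at its underside straight below the low front lip, +x to its back (nearly along the rack's x). Inside width 130 mm between side walls 110 mm tall; inside, a hook may go down to 10 mm above the underside
- bin_b: the same bin with black bits, in the other bay. Which bin is in which bay varies, and either can be the one pushed back: its lip starts 55 to 95 mm behind the rack's front edge, the other's within 4 mm of it
- bin_a_lip (a point): middle of the top of bin_a's front lip, at mid-thickness; axes of the bin. The lip is a low wall 6 mm thick, its top 50 mm above the bin's underside; a thin steel edging runs along it
- bin_b_lip (a point): middle of the top of the front lip of bin_b, likewise
- bin_hook: hand tool 212 mm long, 0.2 kg, standing by itself on the worktop; origin under the middle of its handle, +x along the shaft to the blade, +z up. Black handle block 60 (x) x 26 (y) x 66 mm tall on a foot 36 mm wide, 8 mm thick. A steel shaft 9 mm thick, axis 50 mm above the underside, runs from the handle to the blade
- hook_grip (a point): middle of the hook's handle, 45 mm above its underside: grasp here from above, across the 26 mm (along the tool's y); axes of the tool
- hook_blade (a point): middle of the blade's lower edge, on the face toward the handle (x = 178, z = 0 mm in the tool's frame); axes of the tool. The blade is a steel plate 50 mm wide (y), 4 mm thick, reaching from the level of the handle's underside to 54 mm above; 45 mm are free below the shaft
- multimeter: bystander, hand multimeter lying on its back, 148 x 74 x 44 mm; origin under its centre
- filter_cartridge: bystander, white cartridge standing upright, 63 mm across, 199 mm tall; origin under its centre
- solder_spool: bystander, spool standing upright, 62 mm across, 45 mm tall; origin under its centre
- rack: fixed two-bay bin rack, 290 (x) x 362 (y) x 125 mm tall; origin on the worktop under the middle of its front edge, which runs along its y; +x to its back (bins are pulled toward its -x). Bays 172 mm wide, centred at y = +89 and -89 mm, between 6 mm side plates 125 mm tall. Top of the shelf board 50 mm above the worktop; front and top open, but a bench shelf overhangs the rear

How it is judged:
On the way, in this order (a step that is already met when the one before it is completed fails the run):
1. the hook's blade is behind a bin's front lip, below its top, and pulls on it (((x of hook_blade in the frame of bin_a between -0.002 and 0.1 m and y of hook_blade in the frame of bin_a between -0.06 and 0.06 m and z of hook_blade in the frame of bin_a below 0.045 m and contact force between bin_hook and bin_a above 0.3 N) or (x of hook_blade in the frame of bin_b between -0.002 and 0.1 m and y of hook_blade in the frame of bin_b between -0.06 and 0.06 m and z of hook_blade in the frame of bin_b below 0.045 m and contact force between bin_hook and bin_b above 0.3 N))), for 0.05 s.
2. both bins' lips are flush with the rack's front edge (x of bin_a_lip in the frame of rack between -0.012 and 0.012 m and x of bin_b_lip in the frame of rack between -0.012 and 0.012 m), for 0.2 s.
At the end, for the whole second after the job is handed in: Both bins' front lips lie within 12 mm of the rack's front edge, the bins standing level and still on the shelf board; the hook stands upright and still on the worktop, touching neither rack nor bins (all of step 2 and z of bin_a_lip in the frame of rack between 0.094 and 0.106 m and angle between each of bin_a, bin_b's own z axis and vertical below 0.06 rad and linear speed of each of bin_a, bin_b, bin_hook below 0.02 m/s and z of bin_b_lip in the frame of rack between 0.094 and 0.106 m and height (world z) of bin_hook below 0.006 m and angle between bin_hook's own z axis and vertical below 0.1 rad and contact force between bin_hook and rack below 0.1 N and contact force between bin_hook and bin_a below 0.1 N and contact force between bin_hook and bin_b below 0.1 N).
It fails at once if the gripper or arm touches a bin (contact force between any of the fingers, the arm and bin_a above 0.5 N or contact force between any of the fingers, the arm and bin_b above 0.5 N).
It fails at once if the bin that was not pushed back is moved (both bins moved more than 12 mm) (distance of each of bin_a, bin_b from where it was at the start of the episode above 0.012 m).
It fails at once if a bin is tipped or lifted off the shelf (angle between any of bin_a, bin_b's own z axis and vertical above 0.25 rad or z of any of bin_a, bin_b in the frame of rack above 0.08 m).
It fails at once if a bystander is moved more than 25 mm (distance of any of multimeter, filter_cartridge, solder_spool from where it was at the start of the episode above 0.025 m).
It also fails if it takes over 58 s, if anything falls off the work surface, if the arm or the gripper's body presses on something with over 40 N, if the wrist force passes 120 N, or if a joint passes its speed limit or range.

## Robot

A 7-joint arm with a two-finger parallel gripper is mounted at the origin on a cart in front of the work surface, level with it; the furniture and walls round the work are solid. World frame = base frame: x ahead of the robot, y to its left, z up, the work surface at z = 0. Lengths are in m, angles in rad, forces in N, time in s.
With the tool pointing down it reaches from about 0.425 to 0.925 m from the base axis. Payload 6.8 kg.
Tool frame: the origin (TCP) lies on the mounting face of the last link; the fingertips stand 173 mm ahead of it and the grasp point (between the pads) lies 155 mm ahead of it; z points along the fingers, y is the line along which they close (so a half turn about z gives the same grasp; the last joint's range is limited). The gripper opens to 85 mm and grips with 20 to 120 N. Pads are 22 mm wide; open, the fingers measure 114 mm over their backs; the gripper's body (76 mm by 85 mm) begins 54 mm behind the grasp point. The pads swing forward as they close: fully open they stand 13 mm farther back than shut.
Start: joints at [1.083, 0.477, 0.022, 1.555, -0.011, 1.109, -0.083], TCP at [0.25, -0.627, 0.405] pointing down, gripper open.
Joint ranges: [-2.96, 2.96], [-0.34, 2.1], [-1.41, 1.46], [0.24, 2.44], [-1.37, 4.51], [0.17, 1.92], [-2.96, 2.96]. Speed limits (rad/s): [2.39, 2.39, 3.14, 3.14, 3.14, 3.14, 3.14].

## Interface

Orientations are given as a unit quaternion [w, x, y, z].
In Python, from station import bot gives the robot as it stands. The module is installed in compiled form; this text tells all that it offers.
- The arm moves only by the shell command python3 -m pendant 'ROWS' [FORCE]. ROWS is JSON, a list of rows, each a list of 5 numbers: the finger opening in m, from 0 to 0.0854, then the shift along the tool's x, y, z in m, then the turn about the tool's z in degrees. In form: [[jaw, x, y, z, yaw], ...]. A call has 1 to 12 rows; each row shifts and turns the commanded pose from where the row before left it, along the tool's axes as they then stand; what a row does not reach is not made up. A row lasts 1/12 s, in which the tool goes at most 41.7 mm and 7.16 degrees, less where a joint would pass 70% of its speed; a pose out of reach is approached as far as the arm can. A call with a gripper value outside its range is refused whole. The fingers move at their own pace and stop on an object; FORCE is the grip in N (left out, the last holds). Time passes only in rows, so rows that do not move let the fingers close. It gives the time, the measured TCP pose, the force, the opening and the grip force at its end, in the units of the state.
- bot.get_obs(): the state, without advancing time (a new reading comes with each control period).
- bot.read_camera(name): name is "side" or "top"; returns (picture, depth): 420x560x3 uint8, blue, green, red; 420x560 float32, m along the optical axis (not along the pixel's ray), 0 where there is no reading.
- bot.camera_model(name): a dict with "intrinsics" (3x3 intrinsics, pixels), "R" (3x3) and "t" (3): a world point X has camera coordinates R X + t. Camera axes: x right, y down, z forward; pixel columns grow to the right and rows downward; lengths in m; the calibration is good to about 2 mm. A picture is of the moment at which its call begins. camera_model takes no time and is no camera call.
- bot.hand_in(): hands the job in; it is judged then, once.
Trained networks look in the newest picture that a camera, given by its name, has taken for a name from the list of things; names that differ only in an ending like _2 or _b are one class to them, and where a whole thing is asked for, a point or a joint stands for the part that bears it (a point fixed in the world has none). Each returns a list of dicts, best first, with "score" (0 to 1); they miss things now and then, are a little off and sometimes report something else, mostly with a low value. They report only what shows in the picture. A call takes as long as a camera call.
- bot.boxes_of(name, camera): "at" ([column, row] in pixels, amid what is visible of it).
- bot.trace(name, camera): "mask" (420x560 bool, what is visible of it) and "at" ([column, row] in pixels, amid what is visible of it).
- bot.pinpoint(name, camera): "at" ([column, row] in pixels: a listed point, or the origin of a listed thing).
The state is a dict: "t": time; "q": joint angles; "joint_vel": joint speeds; "joint_torque": joint torques, N m; "eef_pos": TCP position; "tool_rot": TCP orientation; "contact_force": force on the tool from outside, world axes, zero at the start; "torque": the same for the moment, N m; "gripper_width": opening from 0.0 (shut) to 1.0 (fully open); "grasp_force": force on a finger pad.
Only numpy, scipy, OpenCV 4.12 (cv2) and the standard library are available. Lean on these libraries where they do the work, as an engineer would, in place of code of your own. Each camera call takes 0.05 s, during which the arm holds its last target. There are 200 camera calls.

## Working session

There is one attempt and no reset: what is moved stays moved. The work goes in short steps, Python scripts to look and compute and a shell command to move; the robot and the scene stay as the last step left them, time stands still between calls to the robot, and variables do not carry over. Pictures are saved under pics/ and viewed, at most 10 in all, crops included, and the job is handed in when it is done.

```bash
mkdir -p pics; cat > h.py <<'E'
import numpy as np, cv2
from station import bot
def unproj(cam,uv,D=None,z=None):
    m=bot.camera_model(cam);K,R,t=map(np.array,(m["intrinsics"],m["R"],m["t"]))
    r=np.linalg.inv(K)@np.array([uv[0],uv[1],1.0]); c=-R.T@t; d=R.T@r
    s=D if z is None else (z-c[2])/d[2]
    return c+s*d
def proj(cam,X):
    m=bot.camera_model(cam);p=np.array(m["intrinsics"])@(np.array(m["R"])@X+m["t"]);return p[:2]/p[2]
def cloud(cam,depth):
    m=bot.camera_model(cam);K,R,t=map(np.array,(m["intrinsics"],m["R"],m["t"]))
    v,u=np.mgrid[:420,:560];P=np.stack([u,v,np.ones_like(u)],-1)@np.linalg.inv(K).T*depth[...,None]
    return (P-t)@R
E
python3 - <<'E'
from h import *
o=bot.get_obs();print(o)
for c in("side","top"):
    im,d=bot.read_camera(c);cv2.imwrite(f"pics/{c}0.png",im);np.save(f"{c}0.npy",d)
    m=bot.camera_model(c);print(c,-np.array(m["R"]).T@m["t"])
    for n,z in(("bin_a_lip",.1),("bin_b_lip",.1),("hook_grip",.045),("hook_blade",0),("bin_hook",0),("rack",0),("multimeter",0),("filter_cartridge",0),("solder_spool",0)):
        for r in bot.pinpoint(n,c)[:2]:
            print(n,np.round(r["at"]),round(r["score"],2),unproj(c,r["at"],z=z).round(3))
E
```

```text
{'t': 0.0, 'q': array([ 1.08290489,  0.47779514,  0.0223466 ,  1.55648549, -0.01148852,
        1.1092795 , -0.0831097 ]), 'joint_vel': array([-7.81665176e-05,  8.46685968e-05, -1.11310690e-04,  1.42771123e-03,
        7.36894593e-04,  1.85449080e-03, -1.43585973e-03]), 'joint_torque': array([-6.36540717e-04, -5.96446824e+01,  1.60786439e+00, -2.81201541e+01,
        1.24084018e-02,  9.14200995e-03,  8.80572884e-06]), 'eef_pos': array([ 0.25013669, -0.62663447,  0.40371451]), 'tool_rot': array([-8.85825922e-04,  9.82022511e-01,  1.88761603e-01, -2.46838480e-04]), 'contact_force': array([-1.22174   ,  0.58476414,  0.46288968]), 'torque': array([0.03024054, 0.04800768, 0.02512285]), 'grasp_force': 0.0, 'gripper_width': 1.0022462907405212}
side [ 0.57446785 -0.74662118  0.70725022]
bin_a_lip [332. 181.] 0.8 [0.686 0.157 0.1  ]
bin_b_lip [286. 371.] 0.74 [ 0.577 -0.398  0.1  ]
bin_b_lip [310. 229.] 0.63 [ 0.624 -0.046  0.1  ]
hook_grip [260. 296.] 0.69 [ 0.518 -0.201  0.045]
hook_blade [250. 256.] 0.76 [ 0.48  -0.039  0.   ]
bin_hook [260. 307.] 0.94 [ 0.516 -0.194  0.   ]
rack [310. 233.] 0.73 [0.631 0.054 0.   ]
rack [257. 297.] 0.47 [ 0.507 -0.168  0.   ]
multimeter [259. 296.] 0.73 [ 0.512 -0.165  0.   ]
multimeter [255. 159.] 0.55 [0.452 0.424 0.   ]
filter_cartridge [285. 370.] 0.71 [ 0.576 -0.338  0.   ]
solder_spool [300. 154.] 0.81 [0.604 0.464 0.   ]
top [0.36263902 0.08420482 1.21693451]
bin_a_lip [249. 174.] 0.91 [0.68  0.136 0.1  ]
bin_b_lip [312. 200.] 0.86 [ 0.606 -0.045  0.1  ]
bin_b_lip [250. 179.] 0.67 [0.664 0.134 0.1  ]
hook_blade [306. 250.] 0.91 [ 0.471 -0.038  0.   ]
bin_hook [363. 237.] 0.85 [ 0.514 -0.212  0.   ]
rack [279. 204.] 0.61 [0.615 0.045 0.   ]
multimeter [158. 254.] 0.88 [0.456 0.409 0.   ]
filter_cartridge [401. 214.] 0.8 [ 0.585 -0.336  0.   ]
solder_spool [142. 208.] 0.96 [0.596 0.467 0.   ]
```

View pics/top0.png

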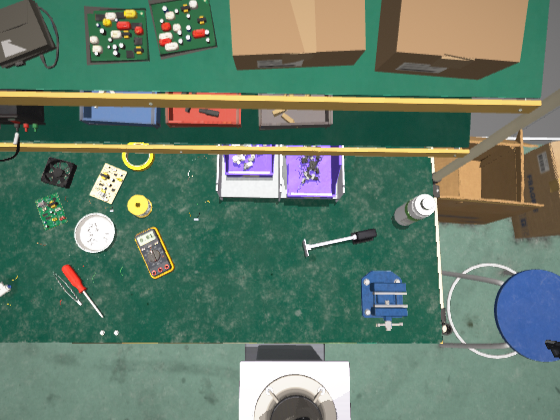

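View pics/side0.png

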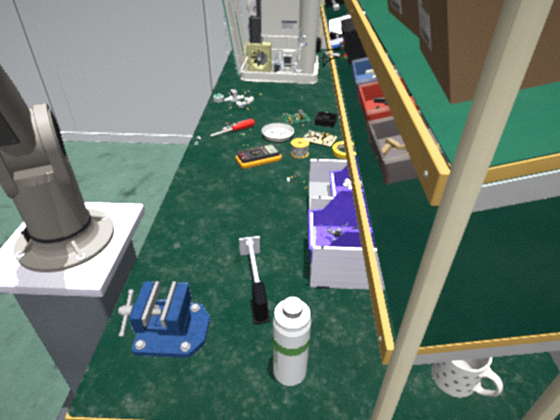

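The top view shows the pushed-back bin in the left (+y) bay with its lip near (249,174), the flush bin_b near (312,200), and the hook lying from (363,237) to its blade at (306,250). The filter cartridge stands beside the handle at (410,210). Next I refine the geometry from depth.

```bash
cat > geo.py <<'E'
from h import *
T=cloud("top",np.load("top0.npy"));S=cloud("side",np.load("side0.npy"))
def sel(P,x,y,z):
    P=P.reshape(-1,3);return P[(P[:,0]>x[0])&(P[:,0]<x[1])&(P[:,1]>y[0])&(P[:,1]<y[1])&(P[:,2]>z[0])&(P[:,2]<z[1])]
for n,P in(("top",T),("side",S)):
    H=sel(P,(.42,.56),(-.27,0),(.02,.09));print(n,"hook",len(H))
    h=H[H[:,1]<-.17]
    if len(h)>3:
        top=h[h[:,2]>h[:,2].max()-.012];print(" handle top",len(top),top.mean(0).round(4),h[:,2].max().round(3))
        r=cv2.minAreaRect(top[:,:2].astype(np.float32)*1000);print(r)
    sh=H[(H[:,1]>-.15)&(H[:,1]<-.06)&(H[:,2]>.035)]
    if len(sh)>3:
        f=np.polyfit(sh[:,1],sh[:,0],1);print(" shaft dx/dy",f, len(sh), sh[:,2].max())
    b=H[H[:,1]>-.06];
    if len(b): print(" blade",b.min(0).round(3),b.max(0).round(3))
    # rack front edge: lowest x per y col in z .045..0.15
    for z in((.03,.06),(.08,.115),(.115,.14)):
        R=sel(P,(.56,.75),(-.17,.27),z)
        print(" z",z,[ (round(y,2),round(float(np.percentile(q[:,0],2)),3)) for y in np.arange(-.17,.27,.02) if len(q:=R[abs(R[:,1]-y-.01)<.01])>4])
    if len(q:=sel(P,(.56,.9),(-.2,.3),(.2,1)))>0:print(" shelf",q.min(0).round(3),np.percentile(q,[5,50],axis=0).round(3))
    print(" cart",sel(P,(.5,.7),(-.42,-.27),(.15,.23)).mean(0).round(3))
E
python3 geo.py
python3 - <<'E'
import cv2
a=cv2.imread('pics/top0.png')[140:270,200:440];b=cv2.imread('pics/side0.png')[140:330,220:400]
a=cv2.resize(a,None,fx=3.3,fy=3.3)[:300];b=cv2.resize(b,None,fx=1.55,fy=1.55)
c=cv2.copyMakeBorder(b,0,0,0,a.shape[1]-b.shape[1],0)
import numpy as np
cv2.imwrite('pics/crop.png',np.vstack([a,c]))
E
```

```text
top hook 411
 handle top 164 [ 0.514  -0.2068  0.0637] 0.071
((514.3182983398438, -207.50161743164062), (25.14867401123047, 58.75424575805664), 11.087413787841797)
 shaft dx/dy [-0.22285113  0.46777236] 95 0.059829358790804775
 blade [ 0.451 -0.059  0.022] [ 0.499 -0.026  0.059]
 z (0.03, 0.06) [(np.float64(-0.13), 0.622), (np.float64(-0.11), 0.622), (np.float64(-0.09), 0.623), (np.float64(-0.07), 0.638), (np.float64(-0.05), 0.623), (np.float64(-0.03), 0.623), (np.float64(-0.01), 0.624), (np.float64(0.01), 0.623), (np.float64(0.03), 0.623), (np.float64(0.05), 0.625), (np.float64(0.07), 0.624), (np.float64(0.09), 0.625), (np.float64(0.11), 0.625), (np.float64(0.13), 0.625), (np.float64(0.15), 0.625), (np.float64(0.17), 0.625), (np.float64(0.19), 0.624), (np.float64(0.21), 0.624)]
 z (0.08, 0.115) [(np.float64(-0.13), 0.623), (np.float64(-0.11), 0.616), (np.float64(-0.09), 0.618), (np.float64(-0.07), 0.618), (np.float64(-0.05), 0.618), (np.float64(-0.03), 0.618), (np.float64(-0.01), 0.617), (np.float64(0.01), 0.617), (np.float64(0.03), 0.624), (np.float64(0.05), 0.681), (np.float64(0.0
[... 1154 characters left out ...]
), (np.float64(-0.11), 0.62), (np.float64(-0.09), 0.62), (np.float64(-0.07), 0.62), (np.float64(-0.05), 0.621), (np.float64(-0.03), 0.621), (np.float64(-0.01), 0.622), (np.float64(0.01), 0.627), (np.float64(0.03), 0.628), (np.float64(0.07), 0.683), (np.float64(0.09), 0.683), (np.float64(0.11), 0.684), (np.float64(0.13), 0.683), (np.float64(0.15), 0.684), (np.float64(0.17), 0.683), (np.float64(0.19), 0.686), (np.float64(0.21), 0.631)]
 z (0.115, 0.14) [(np.float64(-0.15), 0.629), (np.float64(-0.13), 0.648), (np.float64(0.01), 0.669), (np.float64(0.03), 0.629), (np.float64(0.21), 0.632)]
 shelf [ 0.708 -0.2    0.2  ] [[ 0.709 -0.187  0.235]
 [ 0.755 -0.052  0.283]]
 cart [ 0.584 -0.352  0.177]
```

View pics/crop.png

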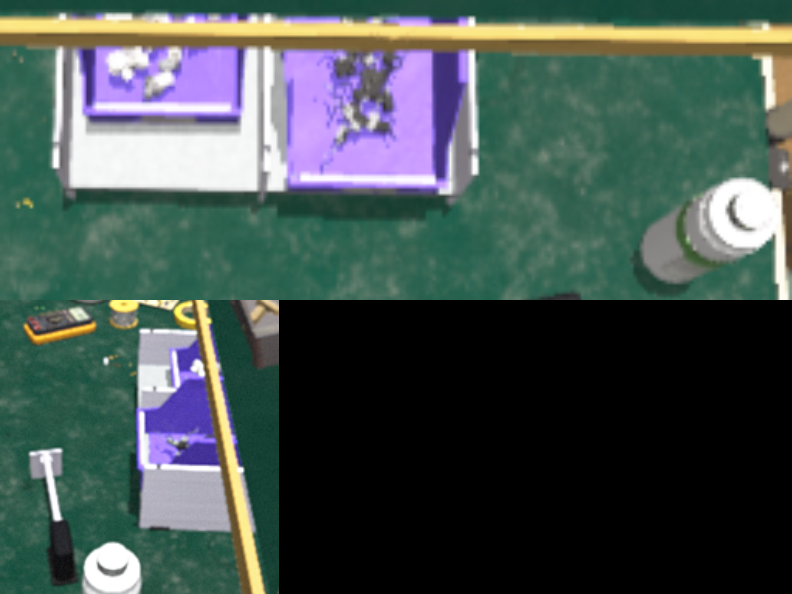

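The crop agrees with depth: bin_a's lip is at x≈0.683, the rack edge at x≈0.625 and bin_b is flush. The hook handle is at (0.516,-0.207) with yaw ≈102.6°. First I rotate the tool to match.

```bash
cat > go.py <<'E'
import sys
from h import *
from scipy.spatial.transform import Rotation as Ro
o=bot.get_obs();R=Ro.from_quat(o["tool_rot"],scalar_first=True)
M=R.as_matrix();th=np.degrees(np.arctan2(M[1,0],M[0,0]))
print("t",o["t"],"pos",o["eef_pos"].round(4),"yaw",th.round(2),"tilt",M[:,2].round(3),"F",o["contact_force"].round(2),"w",round(o["gripper_width"],3),"gf",o["grasp_force"],"q",o["q"].round(2))
if len(sys.argv)>4:
    print("tool shift",(M.T@(np.array(sys.argv[1:4],float)-o["eef_pos"])).round(4),"yawcmd",round(th-float(sys.argv[4]),2))
E
python3 -m pendant '[[0.0854,0,0,0,-6.75],[0.0854,0,0,0,-6.75],[0.0854,0,0,0,-6.75],[0.0854,0,0,0,-6.75],[0.0854,0,0,0,-6.75],[0.0854,0,0,0,-6.75],[0.0854,0,0,0,-6.75],[0.0854,0,0,0,-6.75],[0.0854,0,0,0,-6.75],[0.0854,0,0,0,-6.75],[0.0854,0,0,0,-6.75],[0.0854,0,0,0,-6.75]]' 60
python3 go.py 0.516 -0.207 0.3 102.6
```

```text
t: 2.0
eef_pos: [0.2501, -0.627, 0.4047]
tool_rot: [0.0, 0.622, 0.783, -0.0]
contact_force: [-0.9, 0.1, -0.5]
gripper_width: 0.997
grasp_force: 0.0
t 2.0 pos [ 0.2501 -0.627   0.4047] yaw 103.09 tilt [-0. -0. -1.] F [-0.92  0.14 -0.51] w 0.997 gf 0.0 q [ 1.29  0.49 -0.28  1.54  0.14  1.13  1.21]
tool shift [0.3489 0.354  0.1047] yawcmd 0.49
```

```bash
python3 -m pendant '[[0.0854,0.027,0.027,0,0.5],[0.0854,0.027,0.027,0,0],[0.0854,0.027,0.027,0,0],[0.0854,0.027,0.027,0,0],[0.0854,0.027,0.027,0,0],[0.0854,0.027,0.027,0,0],[0.0854,0.027,0.027,0,0],[0.0854,0.027,0.027,0,0],[0.0854,0.027,0.027,0,0],[0.0854,0.027,0.027,0,0],[0.0854,0.027,0.027,0,0],[0.0854,0.027,0.027,0,0]]'
python3 go.py 0.516 -0.207 0.3 102.6
```

```text
t: 3.0
eef_pos: [0.4984, -0.2397, 0.405]
tool_rot: [0.0, 0.628, 0.778, -0.0]
contact_force: [-0.1, -0.3, 0.0]
gripper_width: 0.998
grasp_force: 0.0
t 3.0 pos [ 0.4984 -0.2397  0.405 ] yaw 102.24 tilt [ 0.001 -0.001 -1.   ] F [-0.09 -0.27  0.  ] w 0.998 gf 0.0 q [ 0.72  0.32 -0.47  1.82  0.16  1.04  0.4 ]
tool shift [0.0283 0.0241 0.105 ] yawcmd -0.36
```

```bash
python3 -m pendant '[[0.0854,0.014,0.013,0.02,0],[0.0854,0.011,0.013,0.025,0],[0.0854,0,0,0.03,0],[0.0854,0,0,0.025,0],[0.0854,0,0,0,0],[0.0854,0,0,0,0]]'
python3 go.py 0.516 -0.207 0.2 102.6
python3 - <<'E'
from h import *
for c in("side","top"):
    im,d=bot.read_camera(c);cv2.imwrite(f"pics/{c}1.png",im)
    if c=="side":cv2.imwrite("pics/c1.png",cv2.resize(im[140:340,160:360],(600,600)))
E
```

```text
t: 3.5
eef_pos: [0.5176, -0.2114, 0.3041]
tool_rot: [-0.001, 0.628, 0.779, -0.0]
contact_force: [0.8, 0.1, 0.8]
gripper_width: 0.996
grasp_force: 0.0
t 3.5 pos [ 0.5176 -0.2114  0.3041] yaw 102.26 tilt [-0.002  0.001 -1.   ] F [0.84 0.07 0.84] w 0.996 gf 0.0 q [ 0.63  0.45 -0.45  1.9   0.25  0.85  0.27]
tool shift [ 0.0045 -0.0004  0.1041] yawcmd -0.34
```

View pics/c1.png

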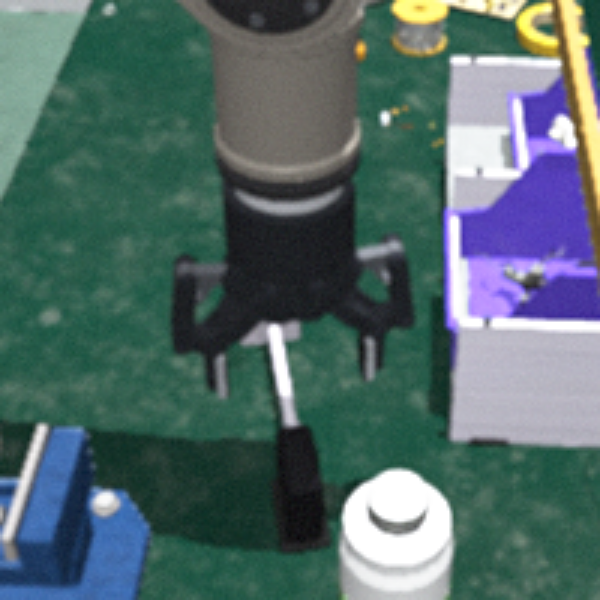

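The open fingers, at (218,380) and (370,365), straddle the handle line and clear the cartridge. I descend and close.

```bash
python3 -m pendant '[[0.0854,0.004,0,0.025,-0.3],[0.0854,0,0,0.025,0],[0.0854,0,0,0.025,0],[0.0854,0,0,0.02,0],[0.0854,0,0,0.009,0],[0.0854,0,0,0,0],[0.01,0,0,0,0],[0.01,0,0,0,0],[0.01,0,0,0,0],[0.01,0,0,0,0],[0.01,0,0,0,0],[0.01,0,0,0,0]]' 80
python3 go.py 0.516 -0.207 0.2 102.6
python3 -m pendant '[[0.01,0,0,0,0],[0.01,0,0,0,0],[0.01,0,0,0,0],[0.01,0,0,0,0]]' 80
```

```text
t: 4.6
eef_pos: [0.5176, -0.2076, 0.2017]
tool_rot: [0.001, 0.626, 0.78, 0.0]
contact_force: [-1.0, 0.2, 5.8]
gripper_width: 0.29
grasp_force: 79.5
t 4.6 pos [ 0.5176 -0.2076  0.2017] yaw 102.56 tilt [ 0.002 -0.001 -1.   ] F [-1.04  0.2   5.83] w 0.29 gf 79.5363199710846 q [ 0.57  0.59 -0.39  1.96  0.35  0.65  0.18]
tool shift [ 0.0009 -0.0014  0.0017] yawcmd -0.04
t: 4.93
eef_pos: [0.5176, -0.2076, 0.2017]
tool_rot: [0.001, 0.626, 0.78, 0.0]
contact_force: [-0.3, 0.1, 6.8]
gripper_width: 0.3
grasp_force: 79.5
```

```bash
python3 -m pendant '[[0.01,0,0,-0.015,0],[0.01,0,0,-0.03,0],[0.01,0,0,-0.035,0],[0.01,0,0,-0.035,0],[0.01,0,0,-0.025,0],[0.01,0,0,-0.015,0],[0.01,0.015,0,0,0],[0.01,0.025,0.002,0,0],[0.01,0.03,0.002,0,0],[0.01,0.03,0.002,0,0],[0.01,0.03,0.002,0,0],[0.01,0.03,0.002,0,0]]'
python3 go.py 0.455 0.135 0.355 102.6
```

```text
t: 5.93
eef_pos: [0.4905, -0.0471, 0.3544]
tool_rot: [-0.001, 0.625, 0.78, -0.001]
contact_force: [0.6, -0.4, -2.1]
gripper_width: 0.295
grasp_force: 79.0
t 5.9333 pos [ 0.4905 -0.0471  0.3544] yaw 102.59 tilt [-0.002  0.    -1.   ] F [ 0.61 -0.35 -2.07] w 0.295 gf 78.99472832679749 q [ 0.45  0.29 -0.56  2.    0.19  0.9   0.01]
tool shift [ 0.1854  0.005  -0.0005] yawcmd -0.01
```

```bash
python3 -m pendant '[[0.01,0.03,0.001,0,0],[0.01,0.03,0.001,0,0],[0.01,0.03,0.001,0,0],[0.01,0.03,0.001,0,0],[0.01,0.03,0.001,0,0],[0.01,0.022,0,0,0],[0.01,0,0,0,3],[0.01,0,0,0,6],[0.01,0,0,0,6],[0.01,0,0,0,6],[0.01,0,0,0,6],[0.01,0,0,0,6]]'
python3 -m pendant '[[0.01,0,0,0,6],[0.01,0,0,0,6],[0.01,0,0,0,6],[0.01,0,0,0,6],[0.01,0,0,0,6],[0.01,0,0,0,6],[0.01,0,0,0,6],[0.01,0,0,0,6],[0.01,0,0,0,6],[0.01,0,0,0,6],[0.01,0,0,0,6],[0.01,0,0,0,3]]'
python3 -m pendant '[[0.01,0,0,0,0],[0.01,0,0,0,0],[0.01,0,0,0,0]]'
python3 go.py 0.455 0.135 0.355 -0.3
```

```text
t: 6.93
eef_pos: [0.4582, 0.1202, 0.3543]
tool_rot: [-0.0, 0.823, 0.569, -0.001]
contact_force: [0.1, -0.5, -2.2]
gripper_width: 0.297
grasp_force: 78.9
t: 7.93
eef_pos: [0.4581, 0.1202, 0.3543]
tool_rot: [0.0, 1.0, 0.003, -0.001]
contact_force: [0.1, 0.1, -0.7]
gripper_width: 0.292
grasp_force: 78.9
t: 8.18
eef_pos: [0.4589, 0.1201, 0.355]
tool_rot: [0.0, 1.0, 0.006, -0.001]
contact_force: [1.4, 0.0, -1.5]
gripper_width: 0.295
grasp_force: 78.9
t 8.1833 pos [0.4589 0.1201 0.355 ] yaw 0.69 tilt [-0.001 -0.    -1.   ] F [ 1.41  0.03 -1.5 ] w 0.295 gf 78.9129102230072 q [-0.07  0.23 -0.36  2.05  0.1   0.88 -2.05]
tool shift [-0.0037 -0.015   0.    ] yawcmd 0.99
```

```bash
python3 -m pendant '[[0.01,0,-0.008,0.01,0.5],[0.01,0,-0.007,0.015,0.5],[0.01,0,0,0.01,0],[0.01,0,0,0,0],[0.01,0,0,0,0]]'
python3 go.py 0.522 0.135 0.32 -0.3
python3 - <<'E'
from h import *
for c in("top","side"):
    im,d=bot.read_camera(c);cv2.imwrite(f"pics/{c}2.png",im)
    P=cloud(c,d).reshape(-1,3)
    H=P[(P[:,0]>.5)&(P[:,0]<.675)&(P[:,1]>.09)&(P[:,1]<.18)&(P[:,2]>.13)&(P[:,2]<.19)]
    s=H[(H[:,0]>.54)&(H[:,0]<.61)]
    b=H[(H[:,0]>.61)]
    print(c,len(s),"shaft y vs x",np.polyfit(s[:,0],s[:,1],1) if len(s)>5 else 0,s.mean(0).round(4),"blade",b.min(0).round(3) if len(b) else 0,b.max(0).round(3) if len(b) else 0)
    for r in bot.pinpoint("bin_a_lip",c)[:1]:print(unproj(c,r["at"],z=.1).round(3))
im=cv2.imread("pics/top2.png")
cv2.imwrite("pics/c2.png",cv2.resize(im[130:230,200:360],(800,500)))
E
```

```text
t: 8.6
eef_pos: [0.4591, 0.1344, 0.3201]
tool_rot: [0.0, 1.0, -0.003, -0.001]
contact_force: [-0.6, -0.8, -1.6]
gripper_width: 0.3
grasp_force: 78.9
t 8.6 pos [0.4591 0.1344 0.3201] yaw -0.4 tilt [-0.002 -0.001 -1.   ] F [-0.62 -0.84 -1.58] w 0.3 gf 78.87145400047302 q [-0.11  0.29 -0.35  2.08  0.14  0.8  -2.12]
tool shift [ 0.0629 -0.001   0.    ] yawcmd -0.1
top 33 shaft y vs x [0.04401631 0.10486102] [0.5941 0.131  0.1695] blade [0.61  0.108 0.131] [0.639 0.156 0.174]
[0.686 0.141 0.1  ]
side 98 shaft y vs x [0.01175121 0.1241248 ] [0.5772 0.1309 0.1705] blade [0.61  0.104 0.13 ] [0.644 0.155 0.175]
[0.693 0.155 0.1  ]
```

View pics/c2.png

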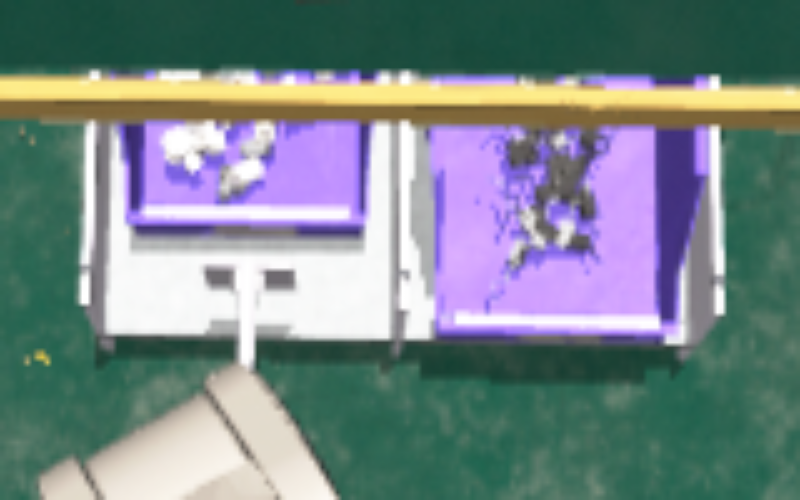

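The blade at (250,275) is lined up in front of the pushed-back lip (245,212), inside its width. I advance over the lip and lower.

```bash
python3 -m pendant '[[0.01,0.008,-0.002,0,0],[0.01,0.016,-0.002,0,0],[0.01,0.016,0,0,0],[0.01,0.016,0,0,0],[0.01,0.009,0,0,0],[0.01,0,0,0,0],[0.01,0,0,0.01,0],[0.01,0,0,0.012,0],[0.01,0,0,0.012,0],[0.01,0,0,0.008,0],[0.01,0,0,0,0],[0.01,0,0,0,0]]'
python3 go.py 0.464 0.138 0.28 -0.3
python3 - <<'E'
from h import *
im,d=bot.read_camera("top");a=cv2.resize(im[130:230,200:300],(400,400));im,d=bot.read_camera("side");b=cv2.resize(im[130:230,260:360],(400,400))
cv2.imwrite("pics/c3.png",np.hstack([a,b]))
E
```

```text
t: 9.8
eef_pos: [0.5239, 0.1383, 0.2778]
tool_rot: [0.0, 1.0, -0.004, -0.001]
contact_force: [1.0, 0.3, -2.0]
gripper_width: 0.299
grasp_force: 78.9
t 9.8 pos [0.5239 0.1383 0.2778] yaw -0.42 tilt [-0.002 -0.001 -1.   ] F [ 0.98  0.29 -1.95] w 0.299 gf 78.87205481529236 q [-0.12  0.44 -0.31  1.97  0.19  0.76 -2.12]
tool shift [-0.0599  0.0008 -0.0021] yawcmd -0.12
```

View pics/c3.png

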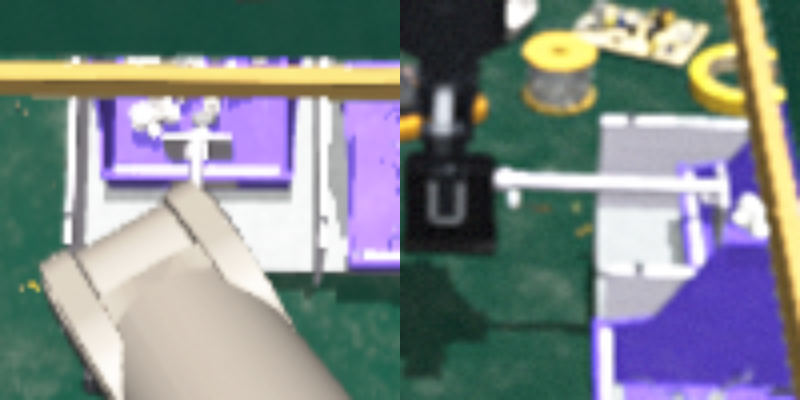

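The blade sits inside the bin behind the lip, at (197,145) in the left panel. I pull slowly.

```bash
python3 -m pendant '[[0.01,-0.005,0,0,0],[0.01,-0.005,0,0,0],[0.01,-0.004,0,0,0],[0.01,-0.004,0,0,0],[0.01,-0.004,0,0,0],[0.01,-0.005,0,0,0],[0.01,-0.005,0,0,0],[0.01,-0.005,0,0,0],[0.01,-0.005,0,0,0],[0.01,-0.005,0,0,0],[0.01,-0.005,0,0,0],[0.01,-0.005,0,0,0]]'
python3 -m pendant '[[0.01,-0.004,0,0,0],[0.01,-0.003,0,0,0],[0.01,0,0,0,0],[0.01,0,0,0,0]]'
cat > m.py <<'E'
from h import *
for c in("top","side"):
    im,d=bot.read_camera(c);P=cloud(c,d).reshape(-1,3)
    def f(y0,y1,z0,z1):
        out=[]
        for y in np.arange(y0,y1,.015):
            q=P[(P[:,0]>.56)&(P[:,0]<.74)&(P[:,1]>y)&(P[:,1]<y+.015)&(P[:,2]>z0)&(P[:,2]<z1)]
            if len(q)>4: out.append(np.percentile(q[:,0],2))
        return np.round(out,4)
    print(c,"A",f(.065,.115,.085,.108),f(.165,.21,.085,.108),"B",f(-.11,.015,.085,.108),"edge",f(-.1,.19,.03,.055))
    cv2.imwrite(f"pics/{c}m.png",im)
E
python3 m.py; python3 go.py 0.45 0.138 0.28 -0.3
```

```text
t: 10.9
eef_pos: [0.4671, 0.1388, 0.2788]
tool_rot: [-0.0, 1.0, -0.004, 0.0]
contact_force: [2.2, 0.3, -2.1]
gripper_width: 0.295
grasp_force: 78.8
t: 11.23
eef_pos: [0.4599, 0.1388, 0.2785]
tool_rot: [0.0, 1.0, -0.004, -0.001]
contact_force: [1.3, -1.3, -1.8]
gripper_width: 0.295
grasp_force: 78.9
top A [0.6259 0.6254 0.628  0.6272] [0.6266 0.6266 0.6267] B [0.6162 0.618  0.6173 0.6181 0.6176 0.6173 0.6171 0.6172 0.6177] edge [0.6226 0.6231 0.6385 0.6382 0.6237 0.6234 0.6238 0.6241 0.6237 0.6231
 0.6235 0.6239 0.6239 0.6244 0.6248 0.6249 0.6234 0.6243 0.6243 0.6249]
side A [0.631  0.6313 0.6317] [0.6735 0.6306 0.6382] B [0.6198 0.6201 0.6202 0.6205 0.6207 0.6211 0.6214 0.6215 0.622 ] edge [0.6357 0.6359 0.6363 0.6367 0.6347 0.6358 0.6292 0.6295 0.6298 0.6301
 0.6304 0.6301]
t 11.3333 pos [0.4599 0.1387 0.2783] yaw -0.44 tilt [-0.002 -0.001 -1.   ] F [ 0.07  0.5  -1.54] w 0.294 gf 78.89251470565796 q [-0.14  0.36 -0.34  2.1   0.18  0.71 -2.17]
tool shift [-0.0099  0.0008 -0.0016] yawcmd -0.14
```

```bash
python3 -m pendant '[[0.01,-0.002,0,0,0],[0.01,-0.003,0,0,0],[0.01,0,0,0,0],[0.01,0,0,0,0],[0.01,0,0,0,0],[0.01,0.004,0,0,0],[0.01,0.006,0,0,0],[0.01,0,0,0,0],[0.01,0,0,0,0]]'
python3 m.py; python3 go.py 0.462 0.138 0.32 -0.3
```

```text
t: 12.08
eef_pos: [0.466, 0.1388, 0.2787]
tool_rot: [-0.0, 1.0, -0.004, 0.0]
contact_force: [-0.1, -0.1, -1.9]
gripper_width: 0.295
grasp_force: 78.8
top A [0.6219 0.6217 0.6217 0.6217] [0.6213 0.6209 0.6218] B [0.6157 0.6184 0.618  0.6175 0.618  0.617  0.6167 0.6172 0.6177] edge [0.6231 0.6227 0.6384 0.6381 0.6239 0.6237 0.6235 0.6235 0.6237 0.6233
 0.6238 0.6239 0.6239 0.6246 0.6247 0.6241 0.6239 0.6244 0.6246 0.6242]
side A [0.6255 0.6257 0.626  0.6263] [0.6287 0.6279 0.63  ] B [0.6199 0.62   0.6203 0.6205 0.6208 0.6211 0.6213 0.6217 0.6234] edge [0.6355 0.6359 0.6364 0.6368 0.6347 0.6357 0.6412 0.6413 0.6418 0.6358]
t 12.1833 pos [0.4654 0.1388 0.2786] yaw -0.44 tilt [-0. -0. -1.] F [ 0.69 -0.04 -1.32] w 0.292 gf 78.83858442306519 q [-0.14  0.36 -0.33  2.09  0.18  0.71 -2.17]
tool shift [-0.0034  0.0008 -0.0414] yawcmd -0.14
```

Bin_a is now flush, with the lip middle at about the rack edge, and the hook is unloaded. I lift the hook out high, rotate it and put it down on open worktop.

```bash
python3 -m pendant '[[0.01,0,0,-0.008,0],[0.01,0,0,-0.016,0],[0.01,0,0,-0.022,0],[0.01,0,0,-0.025,0],[0.01,0,0,-0.025,0],[0.01,0,0,-0.02,0],[0.01,0,0,0,-3],[0.01,0,0,0,-6],[0.01,0,0,0,-6],[0.01,0,0,0,-6],[0.01,0,0,0,-6],[0.01,0,0,0,-6]]'
python3 -m pendant '[[0.01,0,0,0,-6],[0.01,0,0,0,-6],[0.01,0,0,0,-6],[0.01,0,0,0,-6],[0.01,0,0,0,-6],[0.01,0,0,0,-6],[0.01,0,0,0,-6],[0.01,0,0,0,-6],[0.01,0,0,0,-6],[0.01,0,0,0,-3],[0.01,0,0,0,0],[0.01,0,0,0,0]]'
python3 go.py 0.465 -0.06 0.203 90; python3 m.py
```

```text
t: 13.18
eef_pos: [0.4651, 0.1388, 0.3953]
tool_rot: [0.0, 0.959, 0.283, 0.0]
contact_force: [0.6, 0.5, -1.8]
gripper_width: 0.293
grasp_force: 78.9
t: 14.18
eef_pos: [0.4653, 0.1387, 0.3951]
tool_rot: [0.0, 0.71, 0.704, 0.0]
contact_force: [0.1, -0.3, -2.0]
gripper_width: 0.298
grasp_force: 78.9
t 14.1833 pos [0.4653 0.1387 0.3951] yaw 89.45 tilt [ 0. -0. -1.] F [ 0.11 -0.32 -2.03] w 0.298 gf 78.9197051525116 q [ 0.09  0.23 -0.58  1.98  0.15  0.98 -0.57]
tool shift [-0.1987  0.0016  0.1921] yawcmd -0.55
top A [0.6223 0.6218 0.6215 0.6214] [0.621  0.621  0.6227] B [0.6166 0.6177 0.618  0.6176 0.6179 0.6176 0.6173 0.617  0.6165] edge [0.6229 0.6229 0.6391 0.6385 0.6244 0.6231 0.6239 0.6238 0.6235 0.6235
 0.6241 0.6238 0.6246 0.6247 0.6243 0.6365 0.6446 0.6455 0.6387 0.6247]
side A [0.6254 0.6257 0.626  0.6263] [0.6276 0.6277 0.6307] B [0.6198 0.62   0.6202 0.6205 0.6208 0.621  0.6213 0.6216 0.6221] edge [0.6355 0.6358 0.6363 0.6367 0.6347 0.6349 0.644  0.6413 0.6417 0.6374]
```

```bash
python3 -m pendant '[[0.01,-0.015,0,0,0],[0.01,-0.025,0,0,0],[0.01,-0.03,0,0,0],[0.01,-0.03,0,0,0],[0.01,-0.03,0,0,0],[0.01,-0.03,0,0,0],[0.01,-0.025,0,0,0],[0.01,-0.015,0,0.01,0],[0.01,0,0,0.025,0],[0.01,0,0,0.035,0],[0.01,0,0,0.035,0],[0.01,0,0,0.03,0]]'
python3 -m pendant '[[0.01,0,0,0.025,0],[0.01,0,0,0.01,0],[0.01,0,0,0.005,0],[0.01,0,0,0.005,0],[0.01,0,0,0,0],[0.01,0,0,0,0]]'
python3 go.py 0.465 -0.06 0.202 90
```

```text
t: 15.28
eef_pos: [0.4636, -0.0614, 0.2583]
tool_rot: [0.0, 0.71, 0.704, 0.0]
contact_force: [1.6, 0.3, -2.4]
gripper_width: 0.294
grasp_force: 79.0
t: 15.78
eef_pos: [0.4645, -0.0612, 0.2157]
tool_rot: [0.001, 0.71, 0.704, 0.001]
contact_force: [0.2, 0.2, -1.5]
gripper_width: 0.292
grasp_force: 78.9
t 15.7833 pos [ 0.4645 -0.0612  0.2157] yaw 89.55 tilt [ 0.002 -0.    -1.   ] F [ 0.25  0.24 -1.54] w 0.292 gf 78.85106205940247 q [ 0.3   0.46 -0.37  2.16  0.3   0.56 -0.29]
tool shift [0.0012 0.0004 0.0138] yawcmd -0.45
```

```bash
python3 -m pendant '[[0.01,0,0,0.005,0],[0.01,0,0,0.004,0],[0.01,0,0,0.003,0],[0.01,0,0,0.002,0],[0.01,0,0,0.001,0],[0.01,0,0,0,0],[0.01,0,0,0,0],[0.01,0,0,0,0]]'
python3 go.py 0.465 -0.06 0.202 90
```

```text
t: 16.45
eef_pos: [0.464, -0.0611, 0.2016]
tool_rot: [0.001, 0.71, 0.704, -0.0]
contact_force: [-8.2, -0.1, 29.0]
gripper_width: 0.294
grasp_force: 83.0
t 16.45 pos [ 0.464  -0.0611  0.2016] yaw 89.55 tilt [ 0.    -0.002 -1.   ] F [-8.16 -0.12 29.02] w 0.294 gf 82.95464158058167 q [ 0.29  0.48 -0.35  2.17  0.32  0.54 -0.31]
tool shift [ 0.0011  0.001  -0.0004] yawcmd -0.45
```

```bash
python3 -m pendant '[[0.01,0,0,-0.001,0],[0.03,0,0,0,0],[0.05,0,0,0,0],[0.0854,0,0,0,0],[0.0854,0,0,0,0],[0.0854,0,0,0,0],[0.0854,0,0,0,0],[0.0854,0,0,0,0],[0.0854,0,0,0,0]]'
python3 -m pendant '[[0.0854,0,0,-0.01,0],[0.0854,0,0,-0.02,0],[0.0854,0,0,-0.03,0],[0.0854,0,0,-0.035,0],[0.0854,0,0,-0.035,0],[0.0854,0,0,-0.035,0],[0.0854,0,0,-0.02,0],[0.0854,0,0,0,0],[0.0854,0,0,0,0]]'
python3 m.py; python3 -c "
import cv2
cv2.imwrite('pics/f.png',cv2.imread('pics/sidem.png'))"
```

```text
t: 17.2
eef_pos: [0.4639, -0.0612, 0.2006]
tool_rot: [-0.0, 0.71, 0.704, -0.0]
contact_force: [0.6, 0.2, 0.5]
gripper_width: 1.0
grasp_force: 0.0
t: 17.95
eef_pos: [0.4639, -0.0611, 0.3874]
tool_rot: [0.001, 0.71, 0.704, 0.001]
contact_force: [-0.2, -0.1, -0.6]
gripper_width: 1.0
grasp_force: 0.0
top A [0.6222 0.6216 0.6216 0.6216] [0.6213 0.6208 0.6226] B [0.6165 0.618  0.6176 0.618  0.6178 0.6177 0.617  0.6172 0.6166] edge [0.6225 0.6229 0.6385 0.638  0.6239 0.6234 0.6241 0.6241 0.6233 0.6234
 0.624  0.6241 0.624  0.6246 0.6246 0.6242 0.6239 0.624  0.6239 0.6242]
side A [0.6254 0.6258 0.6261 0.6264] [0.6276 0.6278 0.6306] B [0.6199 0.62   0.6203 0.6205 0.6208 0.6211 0.6214 0.6216 0.6221] edge [0.6356 0.6359 0.6365 0.6366 0.6351 0.6349 0.644  0.6413 0.6418 0.6365]
```

View pics/f.png

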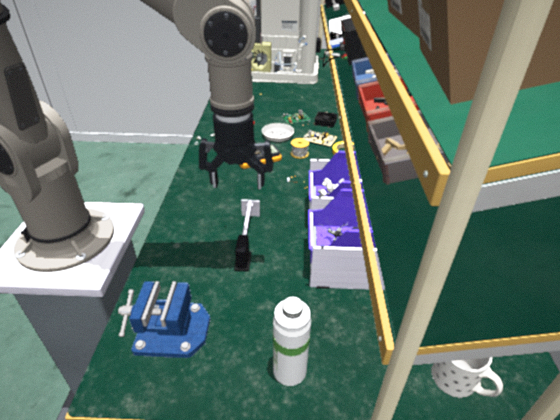

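The hook stands upright at (243,250), clear of the rack, the gripper is free, and both lips line up at the rack front (column ≈310).

```bash
python3 -c "
from station import bot
print(bot.hand_in())"
```

```text
the job is handed in; nothing more can be done
None
```

I dragged bin_a forward until its lip was flush with the rack's front edge (within about 3 mm by the cameras), stood the hook upright on the worktop clear of the rack and bins, and handed the job in; no verdict was returned.

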